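# Clear the damp box and hold its lid open

## Task

The glaze jars standing on the lid of the sculptor's damp box are in the way: stand each one upright in the tray of its cap's colour, setting it down gently rather than dropping it. Then lift the lid (it has a wooden knob at the front) and keep holding it open at 60 degrees from closed, so that the figures inside can be reached; the lid falls shut if let go, so finish while still holding it there. Leave the clay figurine, the tool pot and the plaster lotus base where they stand.

Things in the scene. Friction and masses are not known exactly. Their poses are not given: they have to be found in the camera images.
- damp_box: Grey plastic box, fixed to the table: 200 mm along its x, 270 mm along its y, 100 mm high, with a white lid. Origin at the centre of its underside; its x axis points from the knob side (towards the robot, turned up to 0.25 rad) to the hinge side, z up.
- lid (a joint): Angle of the lid in rad: 0 closed, growing as the knob side rises, 1.047 is 60 degrees, stop at 1.4. The lid is a white plate 200 x 270 mm, 10 mm thick, of roughly 0.3 to 0.45 kg, lying on the box's rim (its top face 110 mm above the table when closed). No spring and hardly any friction: it falls shut from any angle.
- lid_hinge (a point): Point on the lid's hinge line, at the middle of the box's far upper rim (100 mm along the box's x from its origin, 100 mm up). The hinge line runs along the box's y.
- lid_knob (a point): Centre of the dark wooden knob, a cylinder 24 mm in diameter and 28 mm long lying along the box's y; it stands clear of the middle of the lid's front edge (its centre 28 mm ahead of the edge) on a stem 14 mm wide and 8 mm thick. 228 mm from the hinge line, and 5 mm above the level of the hinge line when closed. It can be pinched from above by its two flat ends, and then turns between the fingers as the lid rises.
- red_jar_a: Closed glaze jar: upright cylinder 40 mm in diameter and 62 mm high, white below, the top 18 mm is a red cap. 0.08 to 0.17 kg. Starts standing on the lid, at least 25 mm clear of the other jars. Origin at the centre of its underside, z up its axis.
- red_jar_b: Closed glaze jar: upright cylinder 40 mm in diameter and 62 mm high, white below, the top 18 mm is a red cap. 0.08 to 0.17 kg. Starts standing on the lid, at least 25 mm clear of the other jars. Origin at the centre of its underside, z up its axis.
- blue_jar: Closed glaze jar: upright cylinder 40 mm in diameter and 62 mm high, white below, the top 18 mm is a blue cap. 0.08 to 0.17 kg. Starts standing on the lid, at least 25 mm clear of the other jars. Origin at the centre of its underside, z up its axis.
- red_tray: Open red plastic tray, fixed to the table; 200 mm along its x, 120 mm along its y, 25 mm high, walls and floor 4 mm thick. Origin at the centre of its underside. Goes with the two red-capped jars.
- blue_tray: Open blue plastic tray, fixed to the table; 200 mm along its x, 120 mm along its y, 25 mm high, walls and floor 4 mm thick. Origin at the centre of its underside. Goes with the blue-capped jar.
- figurine: Bystander: seated clay figure, about 96 mm across and 163 mm high, loose. Origin at the centre of its underside.
- tool_pot: Bystander: white pot 68 mm in diameter and 85 mm high with modelling tools sticking up to 180 mm, loose. Origin at the centre of its underside.
- lotus_base: Bystander: round plaster base 88 mm in diameter and 42 mm high, loose. Origin at the centre of its underside.
Not all that is in view belongs to the job. Several things have the shape of the blue_tray; the one meant has the colours described above. What is shaped like the red_jar_b but turquoise is not meant.

How it is judged (in metres and radians):
On the way:
1. all three jars stand released in the trays of their colours, the lid still closed (x of red_jar_a in the frame of red_tray between -0.098 and 0.098 m and y of red_jar_a in the frame of red_tray between -0.058 and 0.058 m and z of each of red_jar_a, red_jar_b in the frame of red_tray below 0.012 m and angle between each of red_jar_a, red_jar_b, blue_jar's own z axis and vertical below 0.15 rad and linear speed of each of red_jar_a, red_jar_b, blue_jar below 0.03 m/s and contact force between each of the arm, the fingers and red_jar_a below 0.05 N and x of red_jar_b in the frame of red_tray between -0.098 and 0.098 m and y of red_jar_b in the frame of red_tray between -0.058 and 0.058 m and contact force between each of the arm, the fingers and red_jar_b below 0.05 N and x of blue_jar in the frame of blue_tray between -0.098 and 0.098 m and y of blue_jar in the frame of blue_tray between -0.058 and 0.058 m and z of blue_jar in the frame of blue_tray below 0.012 m and contact force between each of the arm, the fingers and blue_jar below 0.05 N and value of joint lid below 0.1 rad), for 0.2 s.
At the end, for the whole second after the job is handed in: The lid is held by the gripper's fingers, at rest, 54 to 66 degrees from closed (0.942 to 1.152 rad), nothing else bearing on it; each jar stands upright (within 0.15 rad), untouched, on the floor of the tray of its cap's colour; the three bystanders are within 20 mm of where they were (x of red_jar_a in the frame of red_tray between -0.098 and 0.098 m and y of red_jar_a in the frame of red_tray between -0.058 and 0.058 m and z of each of red_jar_a, red_jar_b in the frame of red_tray below 0.012 m and angle between each of red_jar_a, red_jar_b, blue_jar's own z axis and vertical below 0.15 rad and linear speed of each of red_jar_a, red_jar_b, blue_jar below 0.03 m/s and contact force between each of the arm, the fingers and red_jar_a below 0.05 N and x of red_jar_b in the frame of red_tray between -0.098 and 0.098 m and y of red_jar_b in the frame of red_tray between -0.058 and 0.058 m and contact force between each of the arm, the fingers and red_jar_b below 0.05 N and x of blue_jar in the frame of blue_tray between -0.098 and 0.098 m and y of blue_jar in the frame of blue_tray between -0.058 and 0.058 m and z of blue_jar in the frame of blue_tray below 0.012 m and contact force between each of the arm, the fingers and blue_jar below 0.05 N and value of joint lid between 0.942 and 1.152 rad and velocity of joint lid between -0.05 and 0.05 rad/s and contact force between the fingers and damp_box above 0.2 N and distance of each of figurine, tool_pot, lotus_base from where it was at the start of the episode below 0.02 m and contact force between each of figurine, tool_pot, lotus_base, red_jar_a, red_jar_b, blue_jar and damp_box below 0.05 N); the arm keeps its last pose, push and grip.
It fails at once if a jar is dropped (more than about 25 mm) or knocked flying: faster than 0.7 m/s while out of the fingers ((linear speed of red_jar_a above 0.7 m/s and contact force between the fingers and red_jar_a below 0.05 N) or (linear speed of red_jar_b above 0.7 m/s and contact force between the fingers and red_jar_b below 0.05 N) or (linear speed of blue_jar above 0.7 m/s and contact force between the fingers and blue_jar below 0.05 N)).
It fails at once if a bystander is moved by more than 20 mm (distance of any of figurine, tool_pot, lotus_base from where it was at the start of the episode above 0.02 m).
It also fails if it takes over 72 s, if anything falls off the work surface, if the arm or the gripper's body presses on something with over 40 N, if the wrist force passes 120 N, or if a joint passes its speed limit or range.

## Robot

A 6-joint arm with a two-finger parallel gripper is mounted at the origin on the work surface. World frame = base frame: x ahead of the robot, y to its left, z up, the work surface at z = 0. Lengths are in mm, angles in rad, forces in N, time in s.
With the tool pointing down it reaches from about 275 to 1000 mm from the base axis. Payload 8.4 kg.
Tool frame: the origin (TCP) lies between the finger pads; the fingertips stand 8 mm ahead of it and the grasp point (between the pads) lies 11 mm behind it (tcp_to_tips is the distance from the TCP to the fingertips, in mm); z points along the fingers, y is the line along which they close (so a half turn about z gives the same grasp; the last joint's range is limited). The gripper opens to 85 mm and grips with 20 to 120 N. Pads are 22 mm wide; open, the fingers measure 114 mm over their backs; the gripper's body (76 mm by 85 mm) begins 54 mm behind the grasp point. The pads swing forward as they close: fully open they stand 13 mm farther back than shut.
Start: joints at [1.266, 0.353, 1.633, -0, 1.155, -0.002], TCP at [186.37, 596.569, 239.281] pointing down, gripper open.
Joint ranges: [-2.63, 2.63], [-0.92, 2.1], [0.06, 2.66], [-1.3, 4.44], [0, 2.69], [-3.02, 3.02]. Speed limits (rad/s): [2.22, 2.22, 2.79, 3.14, 3.14, 3.14].

## Interface

Orientations are given as [roll, pitch, yaw] about the fixed x, y, z axes, in that order (R = Rz(yaw) Ry(pitch) Rx(roll)).
In Python, from rig import * gives the robot as it stands.
- The arm moves only by the tool step_arm, never from a script. Its argument "motion" is a list of rows, each an object with "claw": the finger opening in mm, from 0 to 85.4; "delta_pos": the shift along the tool's x, y, z in mm, a list of three; "turn": the turn about the tool's z in rad. In form: [{"claw": claw, "delta_pos": [dx, dy, dz], "turn": turn}, ...]. A call has 1 to 8 rows; each row shifts and turns the commanded pose from where the row before left it, along the tool's axes as they then stand; what a row does not reach is not made up. A row lasts 1/12 s, in which the tool goes at most 41.7 mm and 7.16 degrees, less where a joint would pass 70% of its speed; a pose out of reach is approached as far as the arm can. A call is refused whole if a number of a shift passes 41.7 or a number of a turn 0.125, either way. A call with a gripper value outside its range is refused whole. The fingers move at their own pace and stop on an object; "force" is the grip in N (left out, the last holds). Time passes only in rows, so rows that do not move let the fingers close. It gives the time, the measured TCP pose, the force, the opening and the grip force at its end, in the units of the state.
- sense(): the state, without advancing time (a new reading comes with each control period).
- grab_frame(name): name is "scene" or "top"; returns a dict with "img" (420x560x3 uint8, red, green, blue), "vertical_fov" (degrees; the focal length in pixels is half the picture's height over the tangent of half this angle, whatever the lens; pixels are square), "cx", "cy" (the principal point, pixels), "R" (3x3) and "t" (3): a world point X has camera coordinates R X + t. Camera axes: x right, y down, z forward; pixel columns grow to the right and rows downward; lengths in mm; the calibration is good to about 2 mm. A picture is of the moment at which its call begins. There is no depth.
- sign_off(): hands the job in; it is judged then, once.
The state is a dict: "clock": time; "qpos": joint angles; "qvel": joint speeds; "joint_efforts": joint torques, N m; "eef_pos": TCP position; "tcp_rot": TCP orientation; "contact_force": force on the tool from outside, world axes, zero at the start; "wrist_torque": the same for the moment, N m; "opening": opening from 0.0 (shut) to 1.0 (fully open); "grasp_force": force on a finger pad.
Only numpy, scipy, OpenCV 4.12 (cv2) and the standard library are available. Lean on these libraries where they do the work, as an engineer would, in place of code of your own. Each camera call takes 0.05 s, during which the arm holds its last target. There are 200 camera calls.

## Working session

There is one attempt and no reset: what is moved stays moved. The work goes in short steps, Python scripts to look and compute and a tool call to move; the robot and the scene stay as the last step left them, time stands still between calls to the robot, and variables do not carry over. Pictures are saved under pics/ and viewed, at most 10 in all, crops included, and the job is handed in when it is done.

Besides the shell and the picture viewer there is one more tool, called after "Request:" by a JSON object that holds its "op" and its "data". step_arm: Moves the arm, as the interface text tells. Its arguments: {"type":"object","properties":{"motion":{"type":"array","items":{"type":"object","properties":{"claw":{"type":"number"},"delta_pos":{"type":"array","items":{"type":"number"}},"turn":{"type":"number"}}}},"force":{"type":"number"}},"required":["motion"]}

```bash
ls; mkdir -p pics; cat > h.py <<'E'
from rig import *
import numpy as np, cv2
def save(n,f): cv2.imwrite(f'pics/{n}.png',cv2.cvtColor(f['img'],cv2.COLOR_RGB2BGR))
def K(f):
    F=210/np.tan(np.radians(f['vertical_fov'])/2); return F
def ray(f,u,v,z):
    F=K(f);R=np.array(f['R']);t=np.array(f['t'])
    d=R.T@np.array([(u-f['cx'])/F,(v-f['cy'])/F,1]);c=-R.T@t
    return c+d*(z-c[2])/d[2]
def proj(f,X):
    p=np.array(f['R'])@np.array(X)+np.array(f['t']);return K(f)*p[0]/p[2]+f['cx'],K(f)*p[1]/p[2]+f['cy']
E
python3 - <<'E'
from h import *
import pickle
fs={n:grab_frame(n) for n in('top','scene')}
for n in fs: save(n+'0',fs[n]); f=fs[n]; print(n,f['img'].shape,f['vertical_fov'],f['cx'],f['cy'],-np.array(f['R']).T@np.array(f['t']))
pickle.dump(fs,open('f0.pkl','wb')); print([k for k in fs['top']]); print(sense())
E
```

```text
pics
top (420, 560, 3) 54.1187983535128 284.3187567389565 208.2550487770668 [ 330.87208249   -2.52582438 1104.09780328]
scene (420, 560, 3) 54.344671047233646 277.6697094863088 205.14390515973167 [827.00427652 664.39755792 685.74058173]
['img', 'vertical_fov', 'cx', 'cy', 'R', 't']
{'clock': 0.1, 'qpos': array([ 1.26561121e+00,  3.53614281e-01,  1.63403463e+00, -1.79303791e-05,
        1.15520195e+00, -2.41442616e-03]), 'qvel': array([-2.88438734e-04, -1.32037059e-03, -2.88786160e-03,  5.40941734e-05,
        9.25797607e-04, -5.35167665e-04]), 'joint_efforts': array([-9.99111808e-05, -6.06359553e+01, -3.42819285e+01, -7.85175189e-05,
        3.84405997e-03, -6.92436146e-06]), 'eef_pos': array([186.24581657, 596.18035098, 238.62539651]), 'tcp_rot': array([-3.14033441e+00,  1.33570579e-05,  2.83882922e+00]), 'contact_force': array([ 0.06437222, -0.49739589, -0.77119806]), 'wrist_torque': array([ 0.03752266, -0.08130676,  0.0405562 ]), 'grasp_force': 0.0, 'opening': 0.9960981706941245}
```

View pics/top0.png

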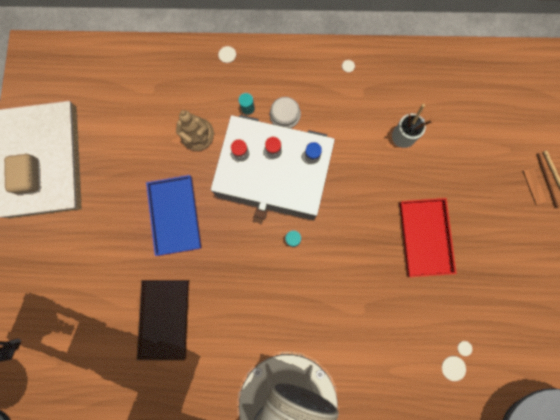

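View pics/scene0.png

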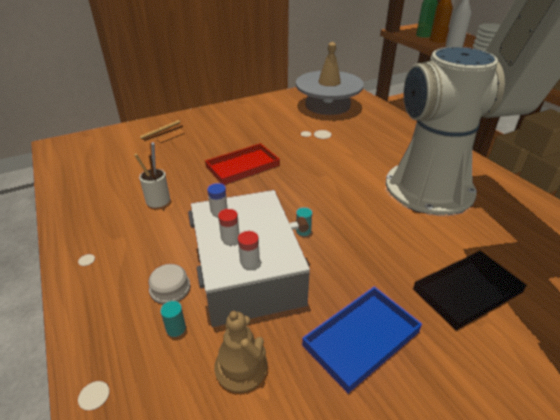

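Top view: red caps at (239,148) and (273,145), and the blue cap at (313,151), all on the lid. The knob is at (263,207). The blue tray is at (174,215) and the red tray at (428,238).

Possible mix-ups:
- **Jars:** the turquoise jars at (246,102) and (293,239) are rejected.
- **Trays:** the black tray at (163,320) is rejected.

Next I'll measure positions and check with one close crop.

```bash
python3 - <<'E'
from h import *
import pickle
fs=pickle.load(open('f0.pkl','rb'))
for n in fs:
    f=fs[n]; hsv=cv2.cvtColor(f['img'],cv2.COLOR_RGB2HSV); H,S,V=cv2.split(hsv)
    ms={'red':((H<5)|(H>174))&(S>190)&(V>60),'blue':(H>108)&(H<128)&(S>150)&(V>50),'teal':(H>78)&(H<98)&(S>130)}
    for c,m in ms.items():
        k,l,s,ce=cv2.connectedComponentsWithStats(m.astype(np.uint8))
        for i in range(1,k):
            if s[i,4]>80:
                u,v=ce[i]; a=s[i,4]
                big=a>1200
                z=12 if big else (163 if c!='teal' else 45)
                out=ray(f,u,v,z)
                r=''
                if big and n=='top':
                    pts=np.argwhere(l==i)[:,::-1].astype(np.float32)
                    b=cv2.boxPoints(cv2.minAreaRect(pts)); P=np.array([ray(f,*p,25)[:2] for p in b]); e=P[1]-P[0];g=P[2]-P[1]
                    r=f'c{P.mean(0).round(1)} sides {np.linalg.norm(e):.0f} {np.linalg.norm(g):.0f} ang {np.arctan2(e[1],e[0]):.3f} {np.arctan2(g[1],g[0]):.3f}'
                print(n,c,a,np.round([u,v],1),out.round(1),r)
f=fs['top']; g=cv2.cvtColor(f['img'],cv2.COLOR_RGB2HSV)
m=((g[...,1]<60)&(g[...,2]>150)).astype(np.uint8); m[:,:205]=0;m[:,345:]=0;m[:112]=0;m[225:]=0
m=cv2.morphologyEx(m,cv2.MORPH_CLOSE,np.ones((3,3)))
k,l,s,ce=cv2.connectedComponentsWithStats(m);i=1+np.argmax(s[1:,4])
mm=cv2.morphologyEx((l==i).astype(np.uint8),cv2.MORPH_OPEN,np.ones((15,15)))
b=cv2.boxPoints(cv2.minAreaRect(np.argwhere(mm)[:,::-1].astype(np.float32)));P=np.array([ray(f,*p,110)[:2] for p in b]);print('lid',b.round(1).tolist(),P.round(1).tolist(),P.mean(0),np.linalg.norm(P-np.roll(P,1,0),axis=1))
print('knob',ray(f,263,209,105),'fig',ray(f,190,130,60),'pot',ray(f,411,128,85),'lotus',ray(f,285,110,42))
c=cv2.resize(f['img'][85:260,140:350],None,fx=3.4,fy=3.4,interpolation=cv2.INTER_CUBIC);cv2.imwrite('pics/crop.png',c[...,::-1])
E
```

```text
top red 3505 [427.1 237.2] [ 431.8 -359.3   12. ] c[ 431.8 -355.2] sides 126 200 ang -1.425 -3.057
top blue 162 [313.  150.3] [617.1 -46.9 163. ] 
top blue 2874 [174.1 216. ] [471.7 316.5  12. ] c[472.2 314.2] sides 114 191 ang -1.402 -2.941
top teal 144 [245.7 100.7] [788.6 132.7  45. ] 
top teal 139 [292.7 238.2] [417.4  -4.2  45. ] 
scene red 1324 [241.3 163.3] [ 436.4 -354.8   12. ] 
scene red 146 [227.2 214.9] [627.2  42.5 163. ] 
scene red 164 [247.6 237.6] [617.9 124.2 163. ] 
scene blue 112 [216.1 188.8] [615.  -54.5 163. ] 
scene blue 5788 [361.8 336.8] [478.1 324.5  12. ] 
scene teal 101 [304.  212.6] [408.1 -17.6  45. ] 
scene teal 294 [170.6 310.4] [786.5 124.2  45. ] 
lid [[210.3000030517578, 191.60000610351562], [228.60000610351562, 113.80000305175781], [334.3999938964844, 138.6999969482422], [316.1000061035156, 216.39999389648438]] [[522.1, 202.1], [724.5, 166.5], [664.5, -102.6], [466.6, -59.8]] [594.40701699  51.54944606] [267.75633784 205.48570394 275.73082027 202.47087204]
knob [482.478596   70.7549201 105.       ] fig [696.95238971 275.8341734   60.        ] pot [ 705.73677781 -301.53824244   85.        ] lotus [765.36972852  25.17196264  42.        ]
```

View pics/crop.png

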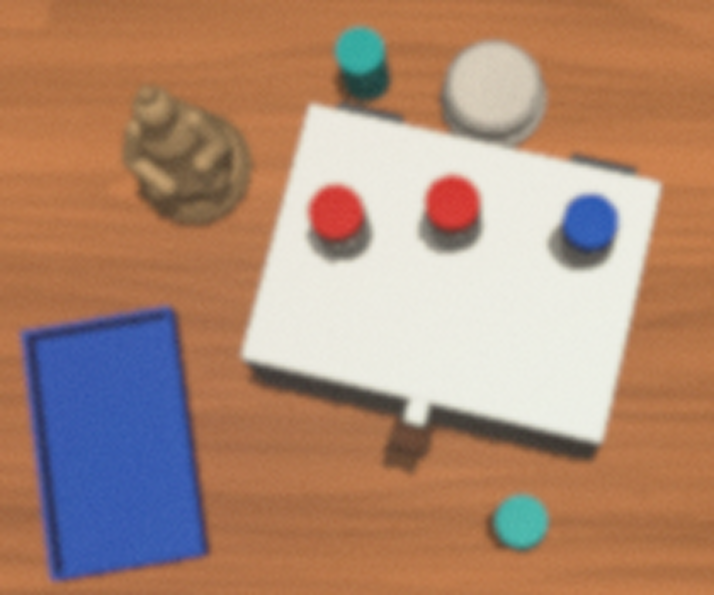

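The crop confirms the choice: two red caps and one blue cap on the lid, with the knob at the front centre of the lid. The turquoise jars are off the lid. I'll turn the gripper so it closes along world x, and refine the red jar centroids.

Request:
{"op": "step_arm", "data": {"motion": [{"claw":80,"delta_pos":[0,0,0],"turn":0.125},{"claw":80,"delta_pos":[0,0,0],"turn":0.125},{"claw":80,"delta_pos":[0,0,0],"turn":0.125},{"claw":80,"delta_pos":[0,0,0],"turn":0.125},{"claw":80,"delta_pos":[0,0,0],"turn":0.125},{"claw":80,"delta_pos":[0,0,0],"turn":0.125},{"claw":80,"delta_pos":[0,0,0],"turn":0.125},{"claw":80,"delta_pos":[0,0,0],"turn":0.125}], "force": 40}}

```text
clock: 0.77
eef_pos: [186.3, 596.3, 238.8]
tcp_rot: [-3.141, 0.001, 1.833]
contact_force: [0.4, 0.9, -0.3]
opening: 0.935
grasp_force: 0.0
```

```bash
cat >> h.py <<'E'
def go(x,y,z,yaw=None):
    from scipy.spatial.transform import Rotation as Ro
    s=sense(); R=Ro.from_euler('xyz',s['tcp_rot']).as_matrix()
    print('t',round(s['clock'],2),'pos',s['eef_pos'].round(1),'rot',s['tcp_rot'].round(3),'tool delta',(R.T@(np.array([x,y,z])-s['eef_pos'])).round(1),'turn',None if yaw is None else round(s['tcp_rot'][2]-yaw,3),'F',s['contact_force'].round(1),'open',round(s['opening']*85.4,1),'grip',round(s['grasp_force'],1))
E
python3 - <<'E'
from h import *
import pickle
from scipy.optimize import least_squares
fs=pickle.load(open('f0.pkl','rb'))
f=fs['top']; H,S,V=cv2.split(cv2.cvtColor(f['img'],cv2.COLOR_RGB2HSV))
m=(((H<6)|(H>172))&(S>180)).astype(np.uint8); m[:,345:]=0
k,l,s,ce=cv2.connectedComponentsWithStats(m)
for i in range(1,k):
    if s[i,4]>40: print(s[i,4],ce[i].round(1),ray(f,*ce[i],167).round(1))
sc={'ra':(247.6,237.6),'rb':(227.2,214.9),'bl':(216.1,188.8)}
tp={'ra':(239,147.5),'rb':(273,145),'bl':(313,150.3)}
for n in sc:
    r=least_squares(lambda X:np.r_[np.array(proj(f,X))-tp[n],np.array(proj(fs['scene'],X))-sc[n]],[620,0,160]); print(n,r.x.round(1),np.round(r.fun,1))
go(618,124,239,1.571)
E
```

```text
145 [272.8 144.6] [627.6  48.5 167. ]
136 [238.4 147.3] [619.2 129.6 167. ]
ra [619.2 128.1 166.6] [ 0.1 -0.1  0.1  0. ]
rb [627.8  47.4 166.7] [ 0.2 -0.4  0.4  0.1]
bl [616.4 -47.1 167.8] [ 0.2 -0.3  0.3  0.1]
t 0.77 pos [186.3 596.3 238.8] rot [-3.141e+00  1.000e-03  1.833e+00] tool delta [-5.679e+02  2.948e+02  1.000e-01] turn 0.262 F [ 0.4  0.9 -0.3] open 79.9 grip 0.0
```

Request:
{"op": "step_arm", "data": {"motion": [{"claw":80,"delta_pos":[0,0,0],"turn":0.125},{"claw":80,"delta_pos":[0,0,0],"turn":0.125},{"claw":80,"delta_pos":[0,0,0],"turn":0.012},{"claw":80,"delta_pos":[-28,26,0],"turn":0},{"claw":80,"delta_pos":[-28,26,0],"turn":0},{"claw":80,"delta_pos":[-28,26,0],"turn":0},{"claw":80,"delta_pos":[-28,26,0],"turn":0},{"claw":80,"delta_pos":[-28,26,0],"turn":0}]}}

```text
clock: 1.43
eef_pos: [318.0, 455.9, 239.1]
tcp_rot: [-3.141, 0.0, 1.582]
contact_force: [0.4, 0.2, 0.9]
opening: 0.939
grasp_force: 0.0
```

Request:
{"op": "step_arm", "data": {"motion": [{"claw":80,"delta_pos":[-28,26,0],"turn":0},{"claw":80,"delta_pos":[-28,26,0],"turn":0},{"claw":80,"delta_pos":[-28,26,0],"turn":0},{"claw":80,"delta_pos":[-28,26,0],"turn":0},{"claw":80,"delta_pos":[-28,26,0],"turn":0},{"claw":80,"delta_pos":[-28,26,0],"turn":0},{"claw":80,"delta_pos":[-28,26,0],"turn":0},{"claw":80,"delta_pos":[-28,26,0],"turn":0}]}}

```text
clock: 2.1
eef_pos: [527.5, 232.9, 239.2]
tcp_rot: [-3.141, 0.0, 1.581]
contact_force: [0.4, 1.3, 1.0]
opening: 0.934
grasp_force: 0.0
```

```bash
python3 -c "
from h import *
go(619,128,146,1.571)"
```

```text
t 2.1 pos [527.5 232.9 239.2] rot [-3.141  0.     1.581] tool delta [-105.8   90.5   93.2] turn 0.01 F [0.4 1.3 1. ] open 79.7 grip 0.0
```

Request:
{"op": "step_arm", "data": {"motion": [{"claw":80,"delta_pos":[-26.5,22.6,0],"turn":0.01},{"claw":80,"delta_pos":[-26.5,22.6,0],"turn":0},{"claw":80,"delta_pos":[-26.5,22.6,0],"turn":0},{"claw":80,"delta_pos":[-26.5,22.6,0],"turn":0},{"claw":80,"delta_pos":[0,0,20],"turn":0},{"claw":80,"delta_pos":[0,0,25],"turn":0},{"claw":80,"delta_pos":[0,0,25],"turn":0},{"claw":80,"delta_pos":[0,0,23],"turn":0}]}}

```text
clock: 2.77
eef_pos: [616.6, 127.9, 144.8]
tcp_rot: [-3.141, 0.0, 1.57]
contact_force: [-0.4, -0.2, -0.4]
opening: 0.938
grasp_force: 0.0
```

Request:
{"op": "step_arm", "data": {"motion": [{"claw":30,"delta_pos":[0,0,0],"turn":0},{"claw":30,"delta_pos":[0,0,0],"turn":0},{"claw":30,"delta_pos":[0,0,0],"turn":0},{"claw":30,"delta_pos":[0,0,0],"turn":0},{"claw":30,"delta_pos":[0,0,0],"turn":0},{"claw":30,"delta_pos":[0,0,0],"turn":0}], "force": 40}}

```text
clock: 3.27
eef_pos: [617.9, 128.8, 148.1]
tcp_rot: [3.139, -0.001, 1.567]
contact_force: [1.1, 0.5, 6.0]
opening: 0.455
grasp_force: 41.0
```

```bash
python3 -c "
from h import *
go(482,-355,240,1.571)"
```

```text
t 3.27 pos [617.9 128.8 148.1] rot [ 3.139e+00 -1.000e-03  1.567e+00] tool delta [-484.2 -134.   -92.6] turn -0.004 F [1.1 0.5 6. ] open 38.9 grip 41.0
```

Request:
{"op": "step_arm", "data": {"motion": [{"claw":30,"delta_pos":[0,0,-15],"turn":0},{"claw":30,"delta_pos":[0,0,-25],"turn":0},{"claw":30,"delta_pos":[0,0,-30],"turn":0},{"claw":30,"delta_pos":[0,0,-25],"turn":0},{"claw":30,"delta_pos":[-20,-6,0],"turn":0},{"claw":30,"delta_pos":[-33,-9,0],"turn":0},{"claw":30,"delta_pos":[-33,-9,0],"turn":0},{"claw":30,"delta_pos":[-33,-9,0],"turn":0}]}}

```text
clock: 3.93
eef_pos: [582.6, 8.7, 241.8]
tcp_rot: [3.141, 0.0, 1.568]
contact_force: [-0.5, 0.5, -1.8]
opening: 0.456
grasp_force: 40.7
```

Request:
{"op": "step_arm", "data": {"motion": [{"claw":30,"delta_pos":[-33,-9,0],"turn":0},{"claw":30,"delta_pos":[-33,-9,0],"turn":0},{"claw":30,"delta_pos":[-33,-9,0],"turn":0},{"claw":30,"delta_pos":[-33,-9,0],"turn":0},{"claw":30,"delta_pos":[-33,-9,0],"turn":0},{"claw":30,"delta_pos":[-33,-9,0],"turn":0},{"claw":30,"delta_pos":[-33,-9,0],"turn":0},{"claw":30,"delta_pos":[-33,-9,0],"turn":0}]}}

```text
clock: 4.6
eef_pos: [509.4, -255.5, 241.7]
tcp_rot: [3.141, 0.0, 1.567]
contact_force: [0.3, -1.1, -1.0]
opening: 0.455
grasp_force: 40.7
```

```bash
python3 -c "
from h import *
go(482,-355,44,1.571)"
```

```text
t 4.6 pos [ 509.4 -255.5  241.7] rot [3.141 0.    1.567] tool delta [-99.5 -27.1 197.8] turn -0.004 F [ 0.3 -1.1 -1. ] open 38.9 grip 40.7
```

Request:
{"op": "step_arm", "data": {"motion": [{"claw":30,"delta_pos":[-33,-9,0],"turn":0},{"claw":30,"delta_pos":[-33,-9,0],"turn":0},{"claw":30,"delta_pos":[-33,-9,0],"turn":0},{"claw":30,"delta_pos":[0,0,40],"turn":0},{"claw":30,"delta_pos":[0,0,40],"turn":0},{"claw":30,"delta_pos":[0,0,40],"turn":0},{"claw":30,"delta_pos":[0,0,40],"turn":0},{"claw":30,"delta_pos":[0,0,20],"turn":0}]}}

```text
clock: 5.27
eef_pos: [480.6, -351.5, 57.2]
tcp_rot: [-3.138, -0.003, 1.567]
contact_force: [-0.2, 1.0, -2.0]
opening: 0.458
grasp_force: 40.7
```

Request:
{"op": "step_arm", "data": {"motion": [{"claw":30,"delta_pos":[0,0,10],"turn":0},{"claw":30,"delta_pos":[0,0,5],"turn":0},{"claw":30,"delta_pos":[0,0,3],"turn":0},{"claw":30,"delta_pos":[0,0,0],"turn":0}]}}

```text
clock: 5.6
eef_pos: [483.6, -353.5, 44.3]
tcp_rot: [3.14, 0.001, 1.567]
contact_force: [-0.2, -0.5, -1.1]
opening: 0.457
grasp_force: 40.7
```

Request:
{"op": "step_arm", "data": {"motion": [{"claw":30,"delta_pos":[0,0,1],"turn":0},{"claw":30,"delta_pos":[0,0,1],"turn":0},{"claw":30,"delta_pos":[0,0,1],"turn":0},{"claw":30,"delta_pos":[0,0,0],"turn":0}]}}

```text
clock: 5.93
eef_pos: [483.7, -353.6, 42.1]
tcp_rot: [3.14, 0.001, 1.567]
contact_force: [-0.7, 0.5, 8.2]
opening: 0.451
grasp_force: 41.7
```

Request:
{"op": "step_arm", "data": {"motion": [{"claw":62,"delta_pos":[0,0,0],"turn":0},{"claw":62,"delta_pos":[0,0,0],"turn":0},{"claw":62,"delta_pos":[0,0,0],"turn":0},{"claw":62,"delta_pos":[0,0,-10],"turn":0},{"claw":62,"delta_pos":[0,0,-20],"turn":0},{"claw":62,"delta_pos":[0,0,-40],"turn":0},{"claw":80,"delta_pos":[0,0,-40],"turn":0},{"claw":80,"delta_pos":[0,0,-40],"turn":0}]}}

```text
clock: 6.6
eef_pos: [482.4, -352.7, 192.4]
tcp_rot: [-3.141, -0.0, 1.567]
contact_force: [0.7, -0.2, -1.0]
opening: 0.939
grasp_force: 0.0
```

Request:
{"op": "step_arm", "data": {"motion": [{"claw":80,"delta_pos":[0,0,-40],"turn":0},{"claw":80,"delta_pos":[20,7,0],"turn":0},{"claw":80,"delta_pos":[36,13,0],"turn":0},{"claw":80,"delta_pos":[36,13,0],"turn":0},{"claw":80,"delta_pos":[36,13,0],"turn":0},{"claw":80,"delta_pos":[36,13,0],"turn":0},{"claw":80,"delta_pos":[36,13,0],"turn":0},{"claw":80,"delta_pos":[36,13,0],"turn":0}]}}

```text
clock: 7.27
eef_pos: [569.1, -115.5, 231.2]
tcp_rot: [3.141, 0.0, 1.567]
contact_force: [0.7, -0.4, 0.4]
opening: 0.933
grasp_force: 0.0
```

```bash
python3 -c "
from h import *
go(627.5,47.5,146,1.571)
f=grab_frame('top');save('top1',f)"
```

```text
t 7.27 pos [ 569.1 -115.5  231.2] rot [3.141 0.    1.567] tool delta [163.3  57.7  85.2] turn -0.004 F [ 0.7 -0.4  0.4] open 79.7 grip 0.0
```

View pics/top1.png

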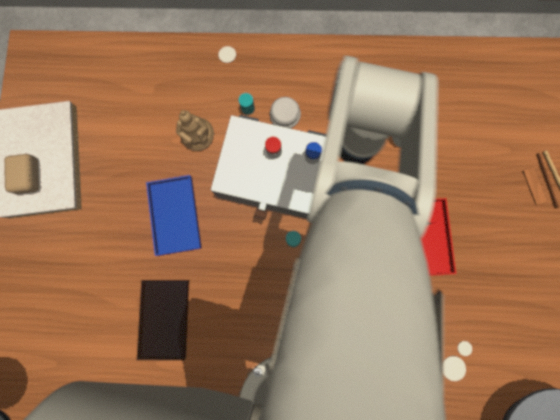

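The arm covers the red tray. The red jar at (273,145) and the blue jar at (313,151) haven't moved, so I'll carry on to red jar b.

Request:
{"op": "step_arm", "data": {"motion": [{"claw":80,"delta_pos":[33,11.4,0],"turn":0},{"claw":80,"delta_pos":[33,11.4,0],"turn":0},{"claw":80,"delta_pos":[33,11.4,0],"turn":0},{"claw":80,"delta_pos":[32,11.4,0],"turn":0},{"claw":80,"delta_pos":[32,11.4,0],"turn":0},{"claw":80,"delta_pos":[0,0,25],"turn":0},{"claw":80,"delta_pos":[0,0,30],"turn":0},{"claw":80,"delta_pos":[0,0,30],"turn":0}]}}

```text
clock: 7.98
eef_pos: [627.1, 46.4, 145.7]
tcp_rot: [3.139, -0.0, 1.568]
contact_force: [0.1, -0.3, -0.7]
opening: 0.935
grasp_force: 0.0
```

Request:
{"op": "step_arm", "data": {"motion": [{"claw":30,"delta_pos":[0,0,0],"turn":0},{"claw":30,"delta_pos":[0,0,0],"turn":0},{"claw":30,"delta_pos":[0,0,0],"turn":0},{"claw":30,"delta_pos":[0,0,0],"turn":0},{"claw":30,"delta_pos":[0,0,0],"turn":0},{"claw":30,"delta_pos":[0,0,0],"turn":0}]}}

```text
clock: 8.48
eef_pos: [627.9, 45.3, 147.7]
tcp_rot: [3.138, -0.0, 1.567]
contact_force: [-0.4, 0.2, 7.7]
opening: 0.457
grasp_force: 41.2
```

```bash
python3 -c "
from h import *
go(382,-363,242,1.571)"
```

```text
t 8.48 pos [627.9  45.3 147.7] rot [ 3.138 -0.     1.567] tool delta [-409.3 -243.8  -95.3] turn -0.004 F [-0.4  0.2  7.7] open 39.0 grip 41.2
```

Request:
{"op": "step_arm", "data": {"motion": [{"claw":30,"delta_pos":[0,0,-15],"turn":0},{"claw":30,"delta_pos":[0,0,-25],"turn":0},{"claw":30,"delta_pos":[0,0,-30],"turn":0},{"claw":30,"delta_pos":[0,0,-25],"turn":0},{"claw":30,"delta_pos":[-20,-12,0],"turn":0},{"claw":30,"delta_pos":[-32,-19,0],"turn":0},{"claw":30,"delta_pos":[-32,-19,0],"turn":0},{"claw":30,"delta_pos":[-32,-19,0],"turn":0}]}}

```text
clock: 9.15
eef_pos: [556.2, -71.2, 241.2]
tcp_rot: [3.14, 0.0, 1.568]
contact_force: [0.8, 0.2, -1.7]
opening: 0.456
grasp_force: 40.8
```

Request:
{"op": "step_arm", "data": {"motion": [{"claw":30,"delta_pos":[-32,-19,0],"turn":0},{"claw":30,"delta_pos":[-32,-19,0],"turn":0},{"claw":30,"delta_pos":[-32,-19,0],"turn":0},{"claw":30,"delta_pos":[-32,-19,0],"turn":0},{"claw":30,"delta_pos":[-32,-19,0],"turn":0},{"claw":30,"delta_pos":[-32,-19,0],"turn":0},{"claw":30,"delta_pos":[-32,-19,0],"turn":0},{"claw":30,"delta_pos":[-32,-19,0],"turn":0}]}}

```text
clock: 9.82
eef_pos: [402.8, -327.2, 241.3]
tcp_rot: [3.14, 0.001, 1.567]
contact_force: [1.4, -1.3, -1.7]
opening: 0.457
grasp_force: 40.8
```

Request:
{"op": "step_arm", "data": {"motion": [{"claw":30,"delta_pos":[-20,-12,0],"turn":0},{"claw":30,"delta_pos":[-10,-3,0],"turn":0},{"claw":30,"delta_pos":[0,0,0],"turn":0}]}}

```text
clock: 10.07
eef_pos: [388.2, -357.5, 241.0]
tcp_rot: [3.141, 0.001, 1.564]
contact_force: [0.4, 0.6, -0.9]
opening: 0.457
grasp_force: 40.8
```

```bash
python3 -c "
from h import *
go(382,-363,43,1.571)"
```

```text
t 10.07 pos [ 388.2 -357.5  241. ] rot [3.141e+00 1.000e-03 1.564e+00] tool delta [ -5.3  -6.4 198. ] turn -0.007 F [ 0.4  0.6 -0.9] open 39.1 grip 40.8
```

Request:
{"op": "step_arm", "data": {"motion": [{"claw":30,"delta_pos":[-5,-6,20],"turn":0},{"claw":30,"delta_pos":[0,0,40],"turn":0},{"claw":30,"delta_pos":[0,0,40],"turn":0},{"claw":30,"delta_pos":[0,0,40],"turn":0},{"claw":30,"delta_pos":[0,0,30],"turn":0},{"claw":30,"delta_pos":[0,0,15],"turn":0},{"claw":30,"delta_pos":[0,0,10],"turn":0},{"claw":30,"delta_pos":[0,0,0],"turn":0}]}}

```text
clock: 10.73
eef_pos: [382.8, -359.0, 43.8]
tcp_rot: [-3.14, -0.002, 1.568]
contact_force: [0.2, -0.4, -1.1]
opening: 0.459
grasp_force: 40.7
```

Request:
{"op": "step_arm", "data": {"motion": [{"claw":30,"delta_pos":[0,0,1],"turn":0},{"claw":30,"delta_pos":[0,0,1],"turn":0},{"claw":30,"delta_pos":[0,0,1],"turn":0},{"claw":30,"delta_pos":[0,0,0],"turn":0}]}}

```text
clock: 11.07
eef_pos: [383.4, -361.1, 43.3]
tcp_rot: [3.14, 0.001, 1.567]
contact_force: [0.5, 0.1, -1.4]
opening: 0.457
grasp_force: 40.7
```

Request:
{"op": "step_arm", "data": {"motion": [{"claw":30,"delta_pos":[0,0,1],"turn":0},{"claw":30,"delta_pos":[0,0,1],"turn":0},{"claw":30,"delta_pos":[0,0,0],"turn":0}]}}

```text
clock: 11.32
eef_pos: [383.3, -361.1, 41.6]
tcp_rot: [3.141, 0.001, 1.567]
contact_force: [-1.4, 2.2, 12.4]
opening: 0.458
grasp_force: 42.1
```

Touching. Release, rise, and go to the blue jar (616.5,-47).

Request:
{"op": "step_arm", "data": {"motion": [{"claw":62,"delta_pos":[0,0,0],"turn":0},{"claw":62,"delta_pos":[0,0,0],"turn":0},{"claw":62,"delta_pos":[0,0,0],"turn":0},{"claw":62,"delta_pos":[0,0,-10],"turn":0},{"claw":62,"delta_pos":[0,0,-20],"turn":0},{"claw":62,"delta_pos":[0,0,-40],"turn":0},{"claw":80,"delta_pos":[0,0,-40],"turn":0},{"claw":80,"delta_pos":[0,0,-40],"turn":0}]}}

```text
clock: 11.98
eef_pos: [382.3, -360.1, 192.3]
tcp_rot: [-3.141, -0.001, 1.567]
contact_force: [0.6, -1.1, -0.6]
opening: 0.938
grasp_force: 0.0
```

Request:
{"op": "step_arm", "data": {"motion": [{"claw":80,"delta_pos":[0,0,-40],"turn":0},{"claw":80,"delta_pos":[16,12,0],"turn":0},{"claw":80,"delta_pos":[32,24,0],"turn":0},{"claw":80,"delta_pos":[32,24,0],"turn":0},{"claw":80,"delta_pos":[32,24,0],"turn":0},{"claw":80,"delta_pos":[32,24,0],"turn":0},{"claw":80,"delta_pos":[32,24,0],"turn":0},{"claw":80,"delta_pos":[32,24,0],"turn":0}]}}

```text
clock: 12.65
eef_pos: [540.4, -151.4, 231.2]
tcp_rot: [3.141, 0.0, 1.567]
contact_force: [1.0, -0.0, 0.5]
opening: 0.933
grasp_force: 0.0
```

```bash
python3 -c "
from h import *
go(616.5,-47,146,1.571)"
```

```text
t 12.65 pos [ 540.4 -151.4  231.2] rot [3.141 0.    1.567] tool delta [104.8  75.6  85.2] turn -0.004 F [ 1.  -0.   0.5] open 79.7 grip 0.0
```

Request:
{"op": "step_arm", "data": {"motion": [{"claw":80,"delta_pos":[31,22,0],"turn":0},{"claw":80,"delta_pos":[31,22,0],"turn":0},{"claw":80,"delta_pos":[31,22,0],"turn":0},{"claw":80,"delta_pos":[11,8.5,0],"turn":0},{"claw":80,"delta_pos":[0,0,25],"turn":0},{"claw":80,"delta_pos":[0,0,30],"turn":0},{"claw":80,"delta_pos":[0,0,30],"turn":0},{"claw":80,"delta_pos":[0,0,0],"turn":0}]}}

```text
clock: 13.32
eef_pos: [610.7, -49.4, 140.3]
tcp_rot: [-3.133, -0.001, 1.567]
contact_force: [-1.4, 0.6, 0.5]
opening: 0.938
grasp_force: 0.0
```

Request:
{"op": "step_arm", "data": {"motion": [{"claw":30,"delta_pos":[0,0,0],"turn":0},{"claw":30,"delta_pos":[0,0,0],"turn":0},{"claw":30,"delta_pos":[0,0,0],"turn":0},{"claw":30,"delta_pos":[0,0,0],"turn":0},{"claw":30,"delta_pos":[0,0,0],"turn":0},{"claw":30,"delta_pos":[0,0,0],"turn":0}]}}

```text
clock: 13.82
eef_pos: [615.9, -49.9, 147.8]
tcp_rot: [3.138, 0.0, 1.567]
contact_force: [-0.5, -1.3, 5.6]
opening: 0.459
grasp_force: 39.6
```

```bash
python3 -c "
from h import *
go(473,316,242,1.571)"
```

```text
t 13.82 pos [615.9 -49.9 147.8] rot [3.138 0.    1.567] tool delta [ 365.2 -144.1  -94.9] turn -0.004 F [-0.5 -1.3  5.6] open 39.2 grip 39.6
```

Request:
{"op": "step_arm", "data": {"motion": [{"claw":30,"delta_pos":[0,0,-15],"turn":0},{"claw":30,"delta_pos":[0,0,-25],"turn":0},{"claw":30,"delta_pos":[0,0,-30],"turn":0},{"claw":30,"delta_pos":[0,0,-25],"turn":0},{"claw":30,"delta_pos":[20,-8,0],"turn":0},{"claw":30,"delta_pos":[33,-13,0],"turn":0},{"claw":30,"delta_pos":[33,-13,0],"turn":0},{"claw":30,"delta_pos":[33,-13,0],"turn":0}]}}

```text
clock: 14.48
eef_pos: [567.8, 70.5, 241.9]
tcp_rot: [3.139, -0.0, 1.565]
contact_force: [0.3, 0.5, 0.1]
opening: 0.456
grasp_force: 40.8
```

Request:
{"op": "step_arm", "data": {"motion": [{"claw":30,"delta_pos":[33,-13,0],"turn":0},{"claw":30,"delta_pos":[33,-13,0],"turn":0},{"claw":30,"delta_pos":[33,-13,0],"turn":0},{"claw":30,"delta_pos":[33,-13,0],"turn":0},{"claw":30,"delta_pos":[33,-13,0],"turn":0},{"claw":30,"delta_pos":[33,-13,0],"turn":0},{"claw":30,"delta_pos":[33,-13,0],"turn":0},{"claw":30,"delta_pos":[15,-6,0],"turn":0}]}}

```text
clock: 15.15
eef_pos: [470.8, 319.5, 241.8]
tcp_rot: [3.14, -0.002, 1.568]
contact_force: [0.0, -0.6, -1.6]
opening: 0.453
grasp_force: 40.7
```

```bash
python3 -c "
from h import *
go(473,316,43,1.571)"
```

```text
t 15.15 pos [470.8 319.5 241.8] rot [ 3.140e+00 -2.000e-03  1.568e+00] tool delta [ -3.9   1.9 198.8] turn -0.003 F [ 0.  -0.6 -1.6] open 38.7 grip 40.7
```

Request:
{"op": "step_arm", "data": {"motion": [{"claw":30,"delta_pos":[-3,0,20],"turn":0},{"claw":30,"delta_pos":[0,0,40],"turn":0},{"claw":30,"delta_pos":[0,0,40],"turn":0},{"claw":30,"delta_pos":[0,0,40],"turn":0},{"claw":30,"delta_pos":[0,0,30],"turn":0},{"claw":30,"delta_pos":[0,0,15],"turn":0},{"claw":30,"delta_pos":[0,0,10],"turn":0},{"claw":30,"delta_pos":[0,0,0],"turn":0}]}}

```text
clock: 15.82
eef_pos: [471.6, 312.7, 44.3]
tcp_rot: [-3.14, 0.001, 1.567]
contact_force: [0.4, 0.8, -1.1]
opening: 0.455
grasp_force: 40.7
```

Request:
{"op": "step_arm", "data": {"motion": [{"claw":30,"delta_pos":[0,0,1],"turn":0},{"claw":30,"delta_pos":[0,0,1],"turn":0},{"claw":30,"delta_pos":[0,0,1],"turn":0},{"claw":30,"delta_pos":[0,0,1],"turn":0},{"claw":30,"delta_pos":[0,0,0],"turn":0}]}}

```text
clock: 16.23
eef_pos: [472.4, 313.3, 42.0]
tcp_rot: [3.141, -0.001, 1.567]
contact_force: [-0.5, -0.1, -1.0]
opening: 0.457
grasp_force: 40.7
```

Request:
{"op": "step_arm", "data": {"motion": [{"claw":30,"delta_pos":[0,0,1],"turn":0},{"claw":30,"delta_pos":[0,0,1],"turn":0},{"claw":30,"delta_pos":[0,0,0],"turn":0}]}}

```text
clock: 16.48
eef_pos: [472.5, 313.4, 41.7]
tcp_rot: [3.141, -0.001, 1.567]
contact_force: [-6.0, -4.1, 23.9]
opening: 0.453
grasp_force: 43.4
```

Request:
{"op": "step_arm", "data": {"motion": [{"claw":30,"delta_pos":[0,0,-1],"turn":0},{"claw":62,"delta_pos":[0,0,0],"turn":0},{"claw":62,"delta_pos":[0,0,0],"turn":0},{"claw":62,"delta_pos":[0,0,0],"turn":0},{"claw":62,"delta_pos":[0,0,-10],"turn":0},{"claw":62,"delta_pos":[0,0,-20],"turn":0},{"claw":70,"delta_pos":[0,0,-40],"turn":0},{"claw":70,"delta_pos":[0,0,-40],"turn":0}]}}

```text
clock: 17.15
eef_pos: [471.0, 312.3, 150.8]
tcp_rot: [-3.139, 0.002, 1.567]
contact_force: [0.7, 1.4, 0.5]
opening: 0.82
grasp_force: 0.0
```

Request:
{"op": "step_arm", "data": {"motion": [{"claw":70,"delta_pos":[0,0,-40],"turn":-0.125},{"claw":70,"delta_pos":[0,0,-40],"turn":-0.125},{"claw":70,"delta_pos":[0,0,-10],"turn":-0.125},{"claw":70,"delta_pos":[0,0,0],"turn":-0.125},{"claw":70,"delta_pos":[0,0,0],"turn":-0.125},{"claw":70,"delta_pos":[0,0,0],"turn":-0.125},{"claw":70,"delta_pos":[0,0,0],"turn":-0.125},{"claw":70,"delta_pos":[0,0,0],"turn":-0.125}]}}

```text
clock: 17.82
eef_pos: [471.9, 313.0, 240.9]
tcp_rot: [3.141, 0.0, 2.573]
contact_force: [0.5, -0.2, -0.7]
opening: 0.814
grasp_force: 0.0
```

```bash
python3 -c "
from h import *
go(472,77,240,2.937)
f=grab_frame('top');s=grab_frame('scene')
import pickle;pickle.dump({'top':f,'scene':s},open('f2.pkl','wb'))
a=np.hstack([f['img'][:, 60:460],s['img'][:,120:520]]);cv2.imwrite('pics/both2.png',a[...,::-1])"
```

```text
t 17.82 pos [471.9 313.  240.9] rot [3.141 0.    2.573] tool delta [-127.2 -198.8    0.9] turn -0.364 F [ 0.5 -0.2 -0.7] open 69.5 grip 0.0
```

View pics/both2.png

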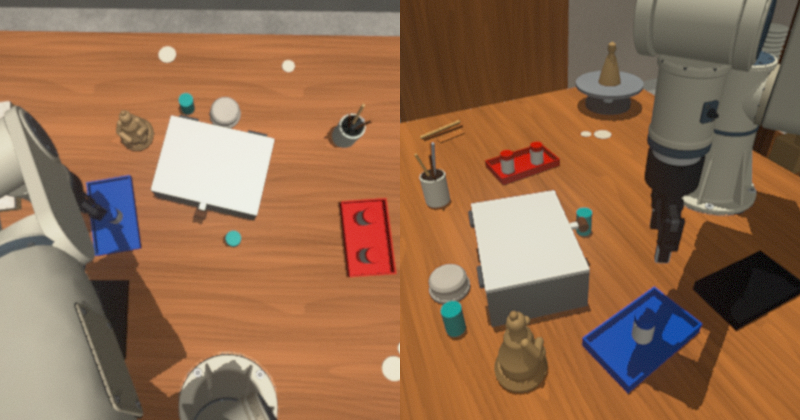

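All three jars stand in their trays (red at crop (365,215) and (365,255), blue in the blue tray), and the lid is clear. Next I'll fit the lid pose to get the knob position.

```bash
python3 - <<'E'
from h import *
import pickle
from scipy.optimize import least_squares
fs=pickle.load(open('f2.pkl','rb'));f=fs['top']
g=cv2.cvtColor(f['img'],cv2.COLOR_RGB2HSV)
m=((g[...,1]<60)&(g[...,2]>150)).astype(np.uint8); m[:,:205]=0;m[:,345:]=0;m[:112]=0;m[225:]=0
k,l,s,ce=cv2.connectedComponentsWithStats(m);i=1+np.argmax(s[1:,4])
mm=cv2.morphologyEx((l==i).astype(np.uint8),cv2.MORPH_OPEN,np.ones((15,15)))
def quad(p):
    c,s_=np.cos(p[2]),np.sin(p[2])
    return np.array([proj(f,[p[0]+c*a-s_*b,p[1]+s_*a+c*b,110]) for a,b in((-100,-135),(100,-135),(100,135),(-100,135))])
cn=max(cv2.findContours(mm,0,1)[0],key=len)[:,0].astype(float)
r=least_squares(lambda p:[cv2.pointPolygonTest(quad(p).astype(np.float32),(float(a),float(b)),True)-0.5 for a,b in cn],[594,51,-0.205],loss='soft_l1',diff_step=1e-3)
p=r.x;u=np.array([np.cos(p[2]),np.sin(p[2])])
print(p,'rms',np.sqrt(np.mean(r.fun**2)),'knob',p[:2]-128*u,'hinge',p[:2]+100*u,'px',proj(f,[*(p[:2]-128*u),105]))
kx=p[:2]-128*u; go(*kx,240,np.pi+p[2])
E
```

```text
[ 5.96009804e+02  5.02604433e+01 -2.04213460e-01] rms 0.6377111614356411 knob [470.66954251  76.21846261] hinge [693.93188388  29.9807407 ] px (np.float64(260.61083660597865), np.float64(213.69453207425542))
t 17.92 pos [471.9 313.  240.8] rot [3.141 0.    2.569] tool delta [-127.2 -199.7    0.8] turn -0.368 F [ 0.2 -0.9  0.1] open 69.7 grip 0.0
```

Request:
{"op": "step_arm", "data": {"motion": [{"claw":70,"delta_pos":[0,0,0],"turn":-0.125},{"claw":70,"delta_pos":[0,0,0],"turn":-0.125},{"claw":70,"delta_pos":[0,0,0],"turn":-0.118},{"claw":70,"delta_pos":[-6,-30,0],"turn":0},{"claw":70,"delta_pos":[-6,-30,0],"turn":0},{"claw":70,"delta_pos":[-6,-30,0],"turn":0},{"claw":70,"delta_pos":[-6,-30,0],"turn":0},{"claw":70,"delta_pos":[-6,-30,0],"turn":0}]}}

```text
clock: 18.58
eef_pos: [470.3, 158.8, 240.6]
tcp_rot: [3.142, 0.0, 2.93]
contact_force: [0.7, -0.4, -0.6]
opening: 0.816
grasp_force: 0.0
```

Request:
{"op": "step_arm", "data": {"motion": [{"claw":70,"delta_pos":[-6,-30,0],"turn":0},{"claw":70,"delta_pos":[-6,-30,0],"turn":0},{"claw":70,"delta_pos":[-5,-22,0],"turn":0},{"claw":70,"delta_pos":[0,0,0],"turn":0},{"claw":70,"delta_pos":[0,0,0],"turn":0}]}}

```text
clock: 19.0
eef_pos: [470.4, 75.4, 240.7]
tcp_rot: [3.141, 0.0, 2.928]
contact_force: [0.6, 0.6, 1.0]
opening: 0.82
grasp_force: 0.0
```

```bash
python3 -c "
from h import *
go(470.7,76.2,96,2.937)"
```

```text
t 19.0 pos [470.4  75.4 240.7] rot [3.141 0.    2.928] tool delta [-1.000e-01  8.000e-01  1.447e+02] turn -0.009 F [0.6 0.6 1. ] open 70.0 grip 0.0
```

Request:
{"op": "step_arm", "data": {"motion": [{"claw":70,"delta_pos":[0,0,30],"turn":-0.009},{"claw":70,"delta_pos":[0,0,36],"turn":0},{"claw":70,"delta_pos":[0,0,36],"turn":0},{"claw":70,"delta_pos":[0,0,25],"turn":0},{"claw":70,"delta_pos":[0,0,12],"turn":0},{"claw":70,"delta_pos":[0,0,6],"turn":0},{"claw":70,"delta_pos":[0,0,0],"turn":0}]}}

```text
clock: 19.58
eef_pos: [469.7, 77.0, 94.2]
tcp_rot: [-3.141, -0.002, 2.943]
contact_force: [-0.3, -1.3, -0.4]
opening: 0.817
grasp_force: 0.0
```

Request:
{"op": "step_arm", "data": {"motion": [{"claw":18,"delta_pos":[0,0,0],"turn":0},{"claw":18,"delta_pos":[0,0,0],"turn":0},{"claw":18,"delta_pos":[0,0,0],"turn":0},{"claw":18,"delta_pos":[0,0,0],"turn":0},{"claw":18,"delta_pos":[0,0,0],"turn":0},{"claw":18,"delta_pos":[0,0,0],"turn":0},{"claw":18,"delta_pos":[0,0,0],"turn":0},{"claw":18,"delta_pos":[0,0,0],"turn":0}]}}

```text
clock: 20.25
eef_pos: [471.6, 77.9, 96.8]
tcp_rot: [3.138, 0.002, 2.942]
contact_force: [-1.5, 10.8, 5.4]
opening: 0.321
grasp_force: 41.1
```

```bash
python3 - <<'E'
from h import *
go(470.7,76.2,96,2.937)
r=np.hypot(228,5);a0=np.arctan2(5,228)
# tool x points to -box x (away from hinge); outward
a=np.linspace(0,1.047,17);X=-r*np.cos(a+a0);Z=r*np.sin(a+a0)
d=np.c_[-np.diff(X),-np.diff(Z)]
print(d.round(1).tolist(), 'tot',d.sum(0).round(1))
E
```

```text
t 20.25 pos [471.6  77.9  96.8] rot [3.138e+00 2.000e-03 2.942e+00] tool delta [ 0.5 -1.9  0.8] turn 0.005 F [-1.5 10.8  5.4] open 27.4 grip 41.1
[[-0.8, -14.9], [-1.8, -14.8], [-2.8, -14.7], [-3.7, -14.5], [-4.6, -14.2], [-5.6, -13.8], [-6.5, -13.5], [-7.3, -13.0], [-8.2, -12.5], [-9.0, -11.9], [-9.7, -11.3], [-10.4, -10.7], [-11.1, -10.0], [-11.7, -9.2], [-12.3, -8.4], [-12.8, -7.6]] tot [-118.3 -194.9]
```

Request:
{"op": "step_arm", "data": {"motion": [{"claw":18,"delta_pos":[-0.4,1,-7.5],"turn":0},{"claw":18,"delta_pos":[-0.4,0,-7.4],"turn":0},{"claw":18,"delta_pos":[-1.8,0,-14.8],"turn":0},{"claw":18,"delta_pos":[-2.8,0,-14.7],"turn":0},{"claw":18,"delta_pos":[-3.7,0,-14.5],"turn":0},{"claw":18,"delta_pos":[-4.6,0,-14.2],"turn":0},{"claw":18,"delta_pos":[-5.6,0,-13.8],"turn":0},{"claw":18,"delta_pos":[-6.5,0,-13.5],"turn":0}]}}

```text
clock: 20.92
eef_pos: [496.8, 72.6, 197.3]
tcp_rot: [3.14, 0.002, 2.943]
contact_force: [6.4, 2.9, -6.2]
opening: 0.32
grasp_force: 39.8
```

```bash
cat > lid.py <<'E'
from h import *
s=sense();p=s['eef_pos'];h=np.array([693.93,29.98]);u=np.array([np.cos(-.2042),np.sin(-.2042)])
X=(p[:2]-h)@u;Z=p[2]+11-100
print('X',X.round(1),'Z',Z.round(1),'r',np.hypot(X,Z).round(1),'ang',(np.arctan2(Z,-X)-.022).round(3),'F',s['contact_force'].round(1),'open',round(s['opening']*85.4,1),'grip',s['grasp_force'])
E
python3 lid.py
```

```text
X -201.7 Z 108.3 r 228.9 ang 0.471 F [ 6.4  2.9 -6.2] open 27.3 grip 39.78076636791229
```

Going to plan. Second half of the arc:

Request:
{"op": "step_arm", "data": {"motion": [{"claw":18,"delta_pos":[-7.3,0,-13],"turn":0},{"claw":18,"delta_pos":[-8.2,0,-12.5],"turn":0},{"claw":18,"delta_pos":[-9,0,-11.9],"turn":0},{"claw":18,"delta_pos":[-9.7,0,-11.3],"turn":0},{"claw":18,"delta_pos":[-10.4,0,-10.7],"turn":0},{"claw":18,"delta_pos":[-11.1,0,-10],"turn":0},{"claw":18,"delta_pos":[-11.7,0,-9.2],"turn":0},{"claw":18,"delta_pos":[-12.3,0,-8.4],"turn":0}]}}

```text
clock: 21.58
eef_pos: [573.5, 56.3, 283.5]
tcp_rot: [-3.141, -0.001, 2.943]
contact_force: [1.2, -0.3, -5.6]
opening: 0.32
grasp_force: 39.8
```

Request:
{"op": "step_arm", "data": {"motion": [{"claw":18,"delta_pos":[-6.4,0,-3.8],"turn":0},{"claw":18,"delta_pos":[-6.4,0,-3.8],"turn":0},{"claw":18,"delta_pos":[0,0,0],"turn":0},{"claw":18,"delta_pos":[0,0,0],"turn":0},{"claw":18,"delta_pos":[0,0,0],"turn":0},{"claw":18,"delta_pos":[0,0,0],"turn":0}]}}

```text
clock: 22.08
eef_pos: [585.7, 53.7, 290.6]
tcp_rot: [-3.141, -0.001, 2.944]
contact_force: [-4.3, -2.0, 5.1]
opening: 0.32
grasp_force: 41.1
```

```bash
python3 lid.py; python3 -c "
from h import *
f=grab_frame('top');s=grab_frame('scene');a=np.hstack([f['img'][:, 60:460],s['img'][:,120:520]]);cv2.imwrite('pics/end.png',a[...,::-1])"
```

```text
X -110.8 Z 201.6 r 230.0 ang 1.046 F [-4.3 -2.   5.1] open 27.3 grip 41.11225783824921
```

View pics/end.png

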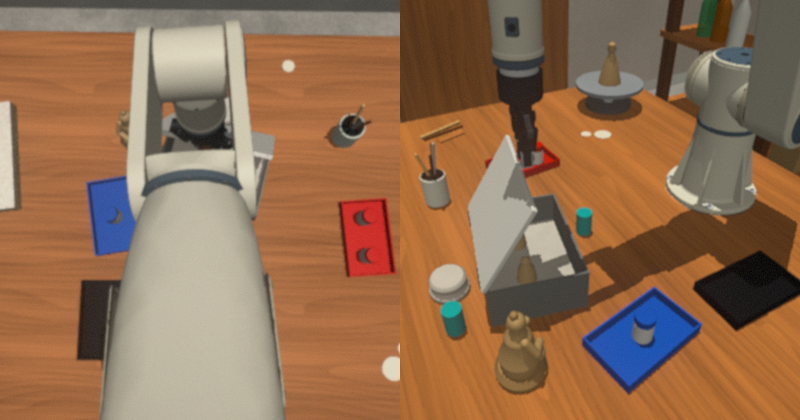

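The lid is held open at about 1.046 rad. The jars stand in their trays and the bystanders look unmoved, so I'm handing in.

```bash
python3 lid.py; python3 -c "
from rig import *
print(sign_off())"
```

```text
X -110.8 Z 201.6 r 230.0 ang 1.046 F [-4.9 -3.1  5.3] open 27.1 grip 41.10027551651001
the job is handed in; nothing more can be done
None
```

I handed the job in at about 22 s with all three jars standing in the trays of their colours, the bystanders looking unmoved in the last pictures, and the lid held by its knob at about 60° (1.046 rad from the arm's position); no verdict was returned.

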